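# Shut the finished duck in its box

### The arm

A 6-joint arm with a two-finger parallel gripper is mounted at the origin on the work surface. World frame = base frame: x ahead of the robot, y to its left, z up, the work surface at z = 0. Lengths are in mm, angles in rad, forces in N, time in s.
With the tool pointing down it reaches from about 375 to 900 mm from the base axis. Payload 3.1 kg.
Tool frame: the origin (TCP) lies between the finger pads; the fingertips stand 19 mm ahead of it and the grasp point (between the pads) is the TCP; z points along the fingers, y is the line along which they close (so a half turn about z gives the same grasp; the last joint's range is limited). The gripper opens to 85 mm and grips with 20 to 120 N. Pads are 22 mm wide; open, the fingers measure 114 mm over their backs; the gripper's body (76 mm by 85 mm) begins 54 mm behind the grasp point. The pads swing forward as they close: fully open they stand 13 mm farther back than shut.
Start: joints at [0.933, 0.527, 1.433, -0, 1.181, -0.178], TCP at [276.753, 560.361, 250.31] pointing down, gripper open.
Joint ranges: [-3.08, 3.08], [-0.75, 2.2], [0.22, 2.44], [-1.43, 4.57], [0, 2.65], [-2.85, 2.85]. Speed limits (rad/s): [2.79, 2.79, 3.14, 3.14, 3.14, 3.14].

### API

Orientations are given as a unit quaternion [x, y, z, w].
In Python, from plant import ctrl gives the robot as it stands. The module is installed in compiled form; this text tells all that it offers.
- The arm moves only by the tool drive_tool, never from a script. Its argument "series" is text: rows parted by semicolons, each of 5 numbers parted by spaces: the shift along the tool's x, y, z in m, then the turn about the tool's z in degrees, then the finger opening in m, from 0 to 0.0854. A call has 1 to 12 rows; each row is the pose to reach, as a shift and turn from the pose commanded when the call began, along the tool's axes at that moment; what a row does not reach only later rows make up. A row lasts 1/12 s, in which the tool goes at most 41.7 mm and 7.16 degrees, less where a joint would pass 70% of its speed; a pose out of reach is approached as far as the arm can. A call with a gripper value outside its range is refused whole. The fingers move at their own pace and stop on an object; "force" is the grip in N (left out, the last holds). Time passes only in rows, so rows that repeat a pose let the fingers close. It gives the time, the measured TCP pose, the force, the opening and the grip force at its end, in the units of the state.
- ctrl.read_state(): the state, without advancing time (a new reading comes with each control period).
- ctrl.snapshot(name): name is "scene" or "top" or "wrist"; returns a dict with "img" (384x512x3 uint8, blue, green, red), "range_z" (384x512 float32, mm along the optical axis (not along the pixel's ray), 0 where there is no reading), "fovy" (degrees; the focal length in pixels is half the picture's height over the tangent of half this angle, whatever the lens; pixels are square), "cx", "cy" (the principal point, pixels), "dist_coeffs" ([k1, k2, p1, p2, k3] as OpenCV has them; the pictures are not rectified), "origin" and "rotation" of the camera in the world. Camera axes: x right, y down, z forward; pixel columns grow to the right and rows downward; lengths in mm; the calibration is good to about 2 mm. A picture is of the moment at which its call begins.
- ctrl.job_done(): hands the job in; it is judged then, once.
The state is a dict: "time": time; "joint_pos": joint angles; "dq": joint speeds; "effort": joint torques, N m; "tcp_pos": TCP position; "tcp_rot": TCP orientation; "ft_force": force on the tool from outside, world axes, zero at the start; "wrist_torque": the same for the moment, N m; "opening": finger opening in mm; "gripper_force": force on a finger pad.
Only numpy, scipy, OpenCV 4.12 (cv2) and the standard library are available. Lean on these libraries where they do the work, as an engineer would, in place of code of your own. Each camera call takes 0.05 s, during which the arm holds its last target. There are 200 camera calls.

### The job

Two dark wooden boxes with hinged lids stand open on the carver's bench. Gently, without forcing it, lower the lid of the box that holds the small carved duck until it is fully shut, without letting it slam, and leave the lid of the box with the gouges open.

Things in the scene. Friction and masses are not known exactly. Their poses are not given: they have to be found in the camera images.
- duck_box: Fixed dark wooden box, 150 (its x) x 200 (y) x 100 mm high, walls 10 mm; a pale carved duck, 130 mm long, inside, below the rim. It stands on a plinth of 0 to 40 mm. Origin: centre of its underside (plinth top), z up. Lid hinge line: along y on the +x rim, at (75, y, 100) mm. The +x side faces roughly to the robot (yaw 180 +/- 52 degrees), so the lid comes down away from the robot.
- duck_lid (a joint): Lid angle, rad: 0 shut, grows opening; starts 1.2 to 1.5 (near upright), stop 1.75. Plain board 10 mm thick, 200 wide, reaching 165 mm from the hinge (15 past the front), no handle; hinge line in its underside, so shut its top is 110 mm above the box origin. 0.14 to 0.28 kg. Stiff hinge: stays where left; push its outer (robot) side all the way down, up to 4 N at 110 mm from the hinge.
- tool_box: The other fixed dark wooden box, 150 (its x) x 240 (y) x 80 mm high, holding four gouges with pale handles. Origin: centre of its underside, z up. Lid hinged on the +x rim, which faces roughly to the robot, at (75, y, 80) mm. It stands about 370 to 500 mm to the left or to the right of the duck box.
- tool_lid (a joint): Lid angle of the tool box, rad: 0 shut, grows opening; starts 1.2 to 1.5. Board 10 mm thick, 240 wide, reaching 165 mm from the hinge, stiff hinge that stays where it is left. Must stay open, above 0.95 rad throughout.

How it is judged:
By the outcome, as a careful person would: the job done as asked, in the order asked, and still so for the second after the job is handed in, with the robot touching nothing.
It also fails if it takes over 34 s, if anything falls off the work surface, if the arm or the gripper's body presses on something with over 40 N, if the wrist force passes 120 N, or if a joint passes its speed limit or range.

## Working session

There is one attempt and no reset: what is moved stays moved. The work goes in short steps, Python scripts to look and compute and a tool call to move; the robot and the scene stay as the last step left them, time stands still between calls to the robot, and variables do not carry over. Pictures are saved under pics/ and viewed, at most 10 in all, crops included, and the job is handed in when it is done.

Besides the shell and the picture viewer there is one more tool, called after "Request:" by a JSON object that holds its "method" and its "body". drive_tool: Moves the arm, as the interface text tells. Its arguments: {"type":"object","properties":{"series":{"type":"string"},"force":{"type":"number"}},"required":["series"]}

```bash
mkdir -p pics
cat > h.py <<'E'
import numpy as np, cv2
from plant import ctrl
def snap(n,f=None):
    s=ctrl.snapshot(n)
    np.savez('last_'+n+'.npz',**{k:np.array(v) for k,v in s.items()})
    if f: cv2.imwrite('pics/'+f,s['img'])
    return s
def cloud(s):
    h,w=s['range_z'].shape; f=h/2/np.tan(np.radians(float(s['fovy']))/2)
    K=np.array([[f,0,s['cx']],[0,f,s['cy']],[0,0,1.]])
    u,v=np.meshgrid(np.arange(w),np.arange(h))
    p=cv2.undistortPoints(np.stack([u,v],-1).reshape(-1,1,2).astype(float),K,np.array(s['dist_coeffs'],float)).reshape(h,w,2)
    z=s['range_z'][...,None].astype(float)
    P=np.concatenate([p*z,z],-1)@np.array(s['rotation']).T+np.array(s['origin'])
    P[s['range_z']==0]=np.nan
    return P
E
python3 - <<'E'
from h import *
a=snap('scene');b=snap('top')
cv2.imwrite('pics/a.png',cv2.resize(np.vstack([a['img'],b['img']]),None,fx=.78,fy=.78))
for s in(a,b):print(s['origin'],s['rotation'],s['fovy'])
st=ctrl.read_state();print(st['time'],st['tcp_pos'],st['tcp_rot'])
E
```

```text
[230.76440106 396.48194166 866.58624412] [-0.29629826  0.90721578 -0.28185828  0.09860417] 47.900974726523714
[424.53619071 -16.00217144 870.31384774] [-0.69934912  0.70944835 -0.07276562  0.04794814] 50.61125699955305
0.1 [276.42303505 559.87706215 249.44372803] [ 2.27403734e-01  9.73800088e-01 -8.86111244e-04 -3.82084042e-04]
```

View pics/a.png

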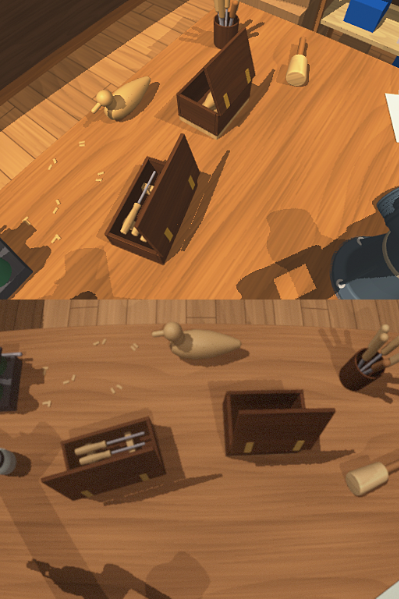

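The bench shows the tool box (gouges) on the left in the top view, around (110,460). The other box is on the right, around (275,425), with a loose duck lying outside. I'll check its inside and measure its lid.

```bash
sed -i "s/np.array(s\['rotation'\]).T/Rotation.from_quat(s['rotation']).as_matrix().T/; 1a from scipy.spatial.transform import Rotation" h.py
python3 - <<'E'
from h import *
a=np.load('last_scene.npz');b=np.load('last_top.npz')
A=a['img'][20:190,210:350];B=b['img'][90:230,270:440]
cv2.imwrite('pics/b.png',np.hstack([cv2.resize(A,(400,486)),cv2.resize(B,(400,330)) if 0 else cv2.copyMakeBorder(cv2.resize(B,(390,321)),0,165,0,0,cv2.BORDER_CONSTANT)]))
P=cloud(b)
for (x,y) in [(243,411),(334,411),(315,452),(230,450),(285,430),(260,395),(226,395),(302,393),(200,500),(232,440),(270,405),(160,480),(45,482),(75,495),(150,425)]:
    u,v=round(x/.78),round((y-299.5)/.78); print((x,y),(u,v),P[v,u].round(0))
E
```

```text
(243, 411) (312, 143) [ 604. -123.  280.]
(334, 411) (428, 143) [ 604. -308.  282.]
(315, 452) (404, 196) [ 566. -378.   -0.]
(230, 450) (295, 193) [ 552. -113.  136.]
(285, 430) (365, 167) [ 581. -223.  217.]
(260, 395) (333, 122) [ 697. -197.  114.]
(226, 395) (290, 122) [ 696. -111.  118.]
(302, 393) (387, 120) [ 699. -305.  123.]
(200, 500) (256, 257) [438. -43.  -1.]
(232, 440) (297, 180) [ 569. -113.  173.]
(270, 405) (346, 135) [ 697. -244.   34.]
(160, 480) (205, 231) [495.  65.  -1.]
(45, 482) (58, 234) [472. 278. 239.]
(75, 495) (96, 251) [449. 257. 121.]
(150, 425) (192, 161) [629.  84.  80.]
```

View pics/b.png

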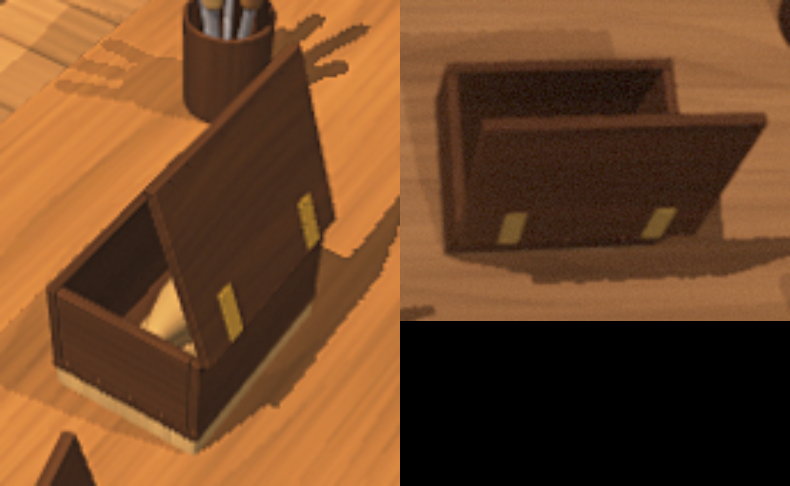

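The pale duck is visible inside this box (left crop around (165,310)), which stands on a light plinth, and the lid is near upright. Next: a lid plane fit.

Run:
```python
from h import *
b=np.load('last_top.npz');P=cloud(b)
Q=P[145:180,312:395].reshape(-1,3);Q=Q[(Q[:,2]>140)]
for i in range(4):
    c=np.median(Q,0) if i==0 else Q.mean(0);n=np.linalg.svd(Q-c)[2][2];n*=np.sign(n[2]);d=(Q-c)@n;Q=Q[abs(d)<max(3,2*d.std())]
print('c',c,'n',n,len(Q),d.std())
yaw=np.arctan2(-n[1],-n[0]) # horizontal of outer normal
print('tilt',np.degrees(np.arccos(n[2])))
h=n[:2]/np.linalg.norm(n[:2]);print('outer horiz dir',h,'yaw',np.degrees(np.arctan2(h[1],h[0])))
# all points of box above table
M=np.isfinite(P[...,2])&(P[...,2]>12)&(P[...,0]>520)&(P[...,0]<740)&(P[...,1]<-60)&(P[...,1]>-345)
R=P[M];t=np.array([-h[1],h[0]])
u=(R[:,:2]@h);v=R[:,:2]@t
lid=abs((R-c)@n)<5
print('lid v',np.percentile(v[lid],[0.5,1,99,99.5]),'z',np.percentile(R[lid,2],[.5,1,99,99.5]))
rim=(R[:,2]>100)&(R[:,2]<135)&~lid
print('rim u',np.percentile(u[rim],[1,50,99]),'z',np.percentile(R[rim,2],[5,50,95]),'v',np.percentile(v[rim],[1,99]))
print('h',h,'t',t)
for z in(110,120,130):
    print(z,(c+0)[:2]@h+ -(n[2]/np.hypot(*n[:2]))*(z-c[2]))
```

```text
c [ 584.46242267 -198.13008527  234.35272522] n [-0.95137243 -0.01993929  0.307397  ] 2896 0.7235539935843538
tilt 72.09756849566293
outer horiz dir [-0.99978044 -0.02095385] yaw -178.79934490700973
lid v [124.84280239 125.41643149 322.11073283 323.44986388] z [128.85882818 130.21060902 282.95232965 283.45978495]
rim u [-703.0263537  -692.93060275 -563.41036326] z [103.24291377 121.74766597 124.50690963] v [123.89736281 322.80047943]
h [-0.99978044 -0.02095385] t [ 0.02095385 -0.99978044]
110 -540.0118484171614
120 -543.2422290670828
130 -546.4726097170043
```

Request:
{"method": "drive_tool", "body": {"series": "0 0 -0.04 -6 0; 0 0 -0.08 -13 0; 0 0 -0.12 -20 0; 0 0 -0.15 -26.3 0; -0.34 -0.29 -0.15 -26.3 0; -0.34 -0.29 -0.15 -26.3 0; -0.34 -0.29 -0.15 -26.3 0; -0.34 -0.29 -0.15 -26.3 0; -0.34 -0.29 -0.15 -26.3 0; -0.34 -0.29 -0.15 -26.3 0; -0.34 -0.29 -0.15 -26.3 0; -0.34 -0.29 -0.15 -26.3 0", "force": 40}}

```text
time: 1.1
tcp_pos: [408.3, 252.2, 400.0]
tcp_rot: [-0.0, 1.0, -0.0, -0.0]
ft_force: [0.6, 0.1, 0.3]
opening: 0.1
gripper_force: 0.0
```

Request:
{"method": "drive_tool", "body": {"series": "-0.065 -0.455 0 0 0; -0.065 -0.455 0 0 0; -0.065 -0.455 0 0 0; -0.065 -0.455 0 0 0; -0.065 -0.455 0 0 0; -0.065 -0.455 0 0 0; -0.065 -0.455 0 0 0; -0.065 -0.455 0 0 0; -0.065 -0.455 0 0 0; -0.065 -0.455 0 0 0; -0.065 -0.455 0 0 0; -0.065 -0.455 0 0 0"}}

```text
time: 2.1
tcp_pos: [474.3, -208.2, 399.5]
tcp_rot: [0.003, 1.0, -0.002, 0.0]
ft_force: [0.6, 1.1, -0.5]
opening: -0.2
gripper_force: 0.0
```

Run:
```python
import numpy as np
# hinge (x,z)=(559,122); finger lead edge 11 ahead, tip 19 below TCP
for th in [72,65,60,50,40,30,20,10,5,0,-2]:
    a=np.radians(th);r=115
    x=559+r*np.cos(a)-10*np.sin(a)-11; z=122+r*np.sin(a)+10*np.cos(a)+19
    print(th,round(x),round(z))
```

```text
72 574 253
65 588 249
60 597 246
50 614 236
40 630 223
30 643 207
20 653 190
10 660 171
5 662 161
0 663 151
-2 663 147
```

Request:
{"method": "drive_tool", "body": {"series": "-0.02 -0.002 0.04 0 0; -0.04 -0.003 0.08 0 0; -0.05 -0.003 0.12 0 0; -0.05 -0.003 0.147 0 0; -0.06 -0.003 0.147 0 0; -0.07 -0.003 0.147 0 0; -0.08 -0.003 0.147 0 0; -0.085 -0.003 0.147 0 0; -0.09 -0.003 0.147 0 0; -0.095 -0.003 0.147 0 0; -0.1 -0.003 0.147 0 0; -0.102 -0.003 0.147 0 0"}}

```text
time: 3.1
tcp_pos: [575.8, -203.9, 254.2]
tcp_rot: [-0.0, 1.0, -0.0, 0.0]
ft_force: [-2.7, -0.3, 2.5]
opening: -0.0
gripper_force: 1.6
```

Request:
{"method": "drive_tool", "body": {"series": "-0.006 0 0.002 0 0; -0.012 0 0.004 0 0; -0.017 0 0.006 0 0; -0.021 0 0.007 0 0; -0.025 0 0.01 0 0; -0.030 0 0.012 0 0; -0.034 0 0.014 0 0; -0.038 0 0.017 0 0; -0.042 0 0.02 0 0; -0.046 0 0.024 0 0; -0.05 0 0.027 0 0; -0.054 0 0.03 0 0"}}

```text
time: 4.1
tcp_pos: [629.5, -203.6, 222.7]
tcp_rot: [-0.0, 1.0, 0.0, -0.001]
ft_force: [-2.9, 1.4, 0.5]
opening: 0.0
gripper_force: 1.3
```

Request:
{"method": "drive_tool", "body": {"series": "-0.003 0 0.004 0 0; -0.007 0 0.008 0 0; -0.01 0 0.012 0 0; -0.013 0 0.016 0 0; -0.016 0 0.02 0 0; -0.019 0 0.025 0 0; -0.021 0 0.029 0 0; -0.023 0 0.033 0 0; -0.025 0 0.038 0 0; -0.026 0 0.042 0 0; -0.028 0 0.047 0 0; -0.030 0 0.052 0 0"}}

```text
time: 5.1
tcp_pos: [659.7, -204.0, 171.1]
tcp_rot: [-0.0, 1.0, -0.0, 0.0]
ft_force: [-1.3, 1.3, 1.9]
opening: -0.0
gripper_force: 1.2
```

Run:
```python
from h import *
s=snap('scene','c.png');P=cloud(s)
M=(P[...,0]>560)&(P[...,0]<760)&(P[...,1]>-320)&(P[...,1]<-105)&(P[...,2]>125)&(P[...,2]<190)
R=P[M]
for lo in range(560,730,20):
    q=R[(R[:,0]>lo)&(R[:,0]<lo+20)];print(lo,len(q),np.median(q[:,2]) if len(q) else 0)
```

```text
560 502 135.56613531835495
580 542 138.93979981101467
600 585 142.4109653176016
620 597 145.67937270807204
640 657 149.36868667260535
660 465 152.67138001787748
680 323 155.9397937445765
700 284 159.23204093686996
720 0 0
```

View pics/c.png

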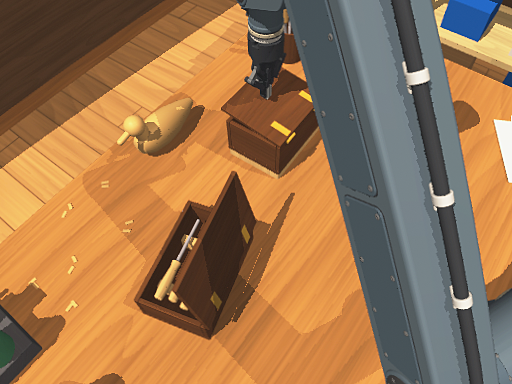

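The duck lid is nearly shut (around (270,110)), about 9.6° by fit, with the fingers on it. The tool lid is still open (around (235,250)). Closing slowly now.

Request:
{"method": "drive_tool", "body": {"series": "0 0 0.001 0 0; -0.001 0 0.002 0 0; -0.001 0 0.004 0 0; -0.001 0 0.005 0 0; -0.002 0 0.006 0 0; -0.002 0 0.008 0 0; -0.002 0 0.009 0 0; -0.003 0 0.01 0 0; -0.003 0 0.011 0 0; -0.003 0 0.012 0 0; -0.003 0 0.013 0 0; -0.003 0 0.014 0 0"}}

```text
time: 6.15
tcp_pos: [662.7, -204.0, 157.3]
tcp_rot: [-0.0, 1.0, -0.0, 0.0]
ft_force: [-1.2, -0.0, 1.9]
opening: 0.2
gripper_force: 1.2
```

Request:
{"method": "drive_tool", "body": {"series": "0 0 0.0005 0 0; 0 0 0.001 0 0; 0 0 0.0015 0 0; 0 0 0.002 0 0; 0 0 0.0025 0 0; 0 0 0.003 0 0; 0 0 0.0035 0 0; 0 0 0.004 0 0; 0 0 0.0045 0 0; 0 0 0.005 0 0"}}

```text
time: 6.98
tcp_pos: [662.9, -204.0, 152.5]
tcp_rot: [-0.0, 1.0, -0.0, 0.001]
ft_force: [1.3, 0.4, 2.7]
opening: 0.1
gripper_force: 1.3
```

Expected shut at about 151. Half-millimetre steps from here, watching the force.

Request:
{"method": "drive_tool", "body": {"series": "0 0 0.0005 0 0; 0 0 0.0005 0 0; 0 0 0.001 0 0; 0 0 0.001 0 0; 0 0 0.0015 0 0; 0 0 0.0015 0 0"}}

```text
time: 7.48
tcp_pos: [662.8, -204.0, 152.2]
tcp_rot: [-0.0, 1.0, -0.0, 0.001]
ft_force: [0.5, -0.0, 7.3]
opening: 0.1
gripper_force: 4.0
```

Request:
{"method": "drive_tool", "body": {"series": "0 0 0.0005 0 0; 0 0 0.0005 0 0; 0 0 0.0005 0 0"}}

```text
time: 7.73
tcp_pos: [662.8, -204.0, 152.2]
tcp_rot: [-0.0, 1.0, -0.0, 0.001]
ft_force: [-0.2, 1.6, 9.6]
opening: 0.1
gripper_force: 4.9
```

Request:
{"method": "drive_tool", "body": {"series": "0 0 -0.003 0 0; 0 0 -0.006 0 0; 0 0 -0.012 0 0; 0 0 -0.03 0 0; 0 0 -0.06 0 0; 0 0 -0.1 0 0; 0 0 -0.14 0 0; 0 0 -0.18 0 0; 0 0 -0.2 0 0; 0 0 -0.2 0 0; 0 0 -0.2 0 0"}}

```text
time: 8.65
tcp_pos: [662.4, -203.9, 351.8]
tcp_rot: [-0.0, 1.0, -0.001, 0.001]
ft_force: [-1.1, -0.2, -1.0]
opening: -0.1
gripper_force: 0.0
```

Run:
```python
from h import *
s=snap('scene','d.png');P=cloud(s)
M=(P[...,0]>560)&(P[...,0]<760)&(P[...,1]>-320)&(P[...,1]<-105)&(P[...,2]>122)&(P[...,2]<190)
R=P[M]
for lo in range(560,730,20):
    q=R[(R[:,0]>lo)&(R[:,0]<lo+20)];print(lo,len(q),np.median(q[:,2]) if len(q) else 0)
print(ctrl.read_state()['tcp_pos'])
```

```text
560 605 133.24315637437553
580 575 133.5118932493973
600 548 133.30951914494977
620 550 133.31230620996524
640 528 133.3730502750666
660 520 133.30571186164332
680 503 133.44829091535473
700 500 133.33036404373428
720 59 133.24163414702275
[ 661.64126527 -203.55582283  349.53123077]
```

View pics/d.png

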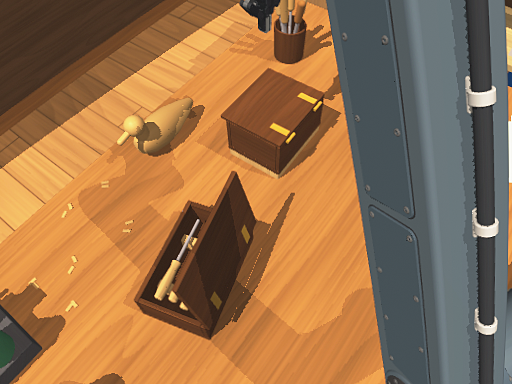

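The duck box lid is flat and shut (around (272,105)), level at 133 mm. The tool lid is still open (around (235,250)) and the arm is clear.

```bash
python3 -c "from plant import ctrl; print(ctrl.job_done())"
```

```text
the job is handed in; nothing more can be done
None
```

The duck box lid was lowered slowly until fully shut (about 10 N on it at most in the readings), the gouge box lid was left open, the arm is clear of both, and the job is handed in at about 9 s.

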